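# Sift brass balls out of a turret-cap tumbler

## Robot

A 6-joint arm with a two-finger parallel gripper is mounted at the origin on the work surface; the furniture and walls round the work are solid. World frame = base frame: x ahead of the robot, y to its left, z up, the work surface at z = 0. Lengths are in mm, angles in rad, forces in N, time in s.
With the tool pointing down it reaches from about 350 to 775 mm from the base axis. Payload 7.3 kg.
Tool frame: the origin (TCP) lies midway between the tips of the shut fingers; the grasp point (between the pads) lies 19 mm behind it; z points along the fingers, y is the line along which they close (so a half turn about z gives the same grasp; the last joint's range is limited). The gripper opens to 92 mm and grips with 3 to 60 N. Pads are 19 mm wide; open, the fingers measure 130 mm over their backs; the gripper's body (75 mm by 190 mm) begins 47 mm behind the grasp point.
Start: joints at [1.143, 0.342, 1.524, -0, 1.275, -0.146], TCP at [145.979, 504.316, 226.741] pointing down, gripper open.
Joint ranges: [-2.53, 2.53], [-0.77, 2.02], [0.04, 2.7], [-1, 4.14], [0.28, 2.66], [-3.11, 3.11]. Speed limits (rad/s): [2.57, 2.57, 3.14, 3.14, 3.14, 3.14].

## Interface

Orientations are given as [roll, pitch, yaw] about the fixed x, y, z axes, in that order (R = Rz(yaw) Ry(pitch) Rx(roll)).
In Python, from plant import bot gives the robot as it stands. The module is installed in compiled form; this text tells all that it offers.
- The arm moves only by the shell command python3 -m crank 'ROWS' [OPENING]. ROWS is JSON, a list of rows, each a list of 6 numbers: the shift along the tool's x, y, z in m, then the turn, a rotation vector about the tool's x, y, z in rad. In form: [[dx, dy, dz, wx, wy, wz], ...]. A call has 1 to 5 rows; each row shifts and turns the commanded pose from where the row before left it, along the tool's axes as they then stand; what a row does not reach is not made up. A row lasts 1/8 s, in which the tool goes at most 62.5 mm and 10.7 degrees, less where a joint would pass 70% of its speed; a pose out of reach is approached as far as the arm can. A call is refused whole if a number of a shift passes 0.0625 or a number of a turn 0.188, either way. A call with a gripper value outside its range is refused whole. OPENING is the opening in per cent of the stroke, from 0 (shut) to 100 (fully open), set as the call begins (- or left out, the last holds). The fingers move at their own pace and stop on an object; the grip force is fixed at half the most. Time passes only in rows, so rows that do not move let the fingers close. It gives the time, the measured TCP pose, the force, the opening and the grip force at its end, in the units of the state.
- bot.get_obs(): the state, without advancing time (a new reading comes with each control period).
- bot.capture(name): name is "scene" or "top" or "wrist"; returns a dict with "color" (400x640x3 uint8, blue, green, red), "fov_y" (degrees; the focal length in pixels is half the picture's height over the tangent of half this angle, whatever the lens; pixels are square), "cx", "cy" (the principal point, pixels), "extrinsics" (4x4, takes a point from world to camera coordinates); the wrist camera has in their place "tool_from_camera" (4x4, takes a point from camera to tool coordinates, whose origin is the TCP and whose axes are the flange's). Camera axes: x right, y up, looking along -z (the intrinsics and any distortion apply to the point x, -y, -z); pixel columns grow to the right and rows downward; lengths in mm; the calibration is good to about 2 mm. A picture is of the moment at which its call begins: read the wrist's pose just before it. There is no depth.
- bot.close_job(): hands the job in; it is judged then, once.
The state is a dict: "time": time; "joint_positions": joint angles; "dq": joint speeds; "tau": joint torques, N m; "tool_pos": TCP position; "tcp_rot": TCP orientation; "contact_force": force on the tool from outside, world axes, zero at the start; "moment": the same for the moment, N m; "grip_width": finger opening in mm; "finger_force": force on a finger pad.
Only numpy, scipy, OpenCV 4.12 (cv2) and the standard library are available. Lean on these libraries where they do the work, as an engineer would, in place of code of your own. Each camera call takes 0.05 s, during which the arm holds its last target. There are 200 camera calls.

## Task

Put the blue tray under the tumbler drum, turn the drum's cap until its three-hole side is over the outlet at the front, and then tip the drum over with its lever so that all four small brass balls drop into the tray while the big steel ball stays inside. Finally swing the drum fully back upright, and leave the tray with the balls flat on the bench. Do not disturb the other things on the bench.

Things in the scene. Friction and masses are not known exactly. Their poses are not given: they have to be found in the camera images.
- tray_spot (a point): Point on the bench under the drum where the middle of the tray's underside should be to catch the balls. Axes as stand. It is 5 mm in front (+x) of the point below the axle. The tray goes in from the front, under the drum's underside (82 mm high when upright).
- stand: Fixed green U frame that carries the drum; origin on the bench below the axle, which is 110 mm up. x points to its open front (the side to which the drum tips), y along the axle, z up. Uprights (44 mm wide in x, 126 high) have inner faces at y = +-54 mm; low feet at |y| 54 to 64, x -74 to 42. A 22 mm high crossbar closes the rear at x -74 to -62.
- drum (a joint): Tilt of the clear drum (96 mm across, cap 100 mm) about its axle, rad: 0 upright at its stop, grows as it tips to the stand's front, 2.75 fully over at the other stop. It stays where left (stiff hinge, 4 to 6 N at the lever grip). Balls leave from about 2.0 on; rocking between 2.2 and 2.7 frees one that lags. Nothing of it comes within 36 mm of the bench.
- drum_center (a point): Middle of the drum, on the axle, 110 mm above the bench; frame turns with the drum (z to its cap, y along the axle, x to the outlet side). Inside: 88 mm across, 50 mm high.
- cap (a joint): Turn of the aluminium cap on the drum, rad, positive anticlockwise from above. 0: three-hole side (17 mm holes, passes only brass balls) over the outlet; 1.57: fine holes, passes nothing; 3.14: blank; -1.57: wide window, passes the steel ball too. Ends -1.75, 3.3. Stiff, 0.06 N m, stays where left. A red block on the drum marks the outlet, a yellow rim mark the three-hole side.
- knob (a point): Black bar knob on the cap, 34 long x 14 wide x 36 mm high; point on its axis, 24 mm above the cap's face, 12 mm below the knob's top, 168 mm above the bench with the drum upright. x runs along the bar to the three-hole side (yellow pointer), y across the bar, z away from the drum.
- lever_grip (a point): Middle of the round black lever grip, 14 mm thick, 47 mm long, parallel to the axle, on the robot's side: 75 mm from the axle, 92 mm from the drum's middle along it (stand's -y). With the drum upright the lever leans 64 degrees from vertical to the rear and the grip is 143 mm above the bench; fully over, 94 degrees to the front, 105 mm above it. y along the grip; axes turn with the drum.
- tray_grip (a point): Black upright finger grip at the end of the blue tray, 26 (x) x 16 (y) x 56 mm high; point on its middle, 42 mm above the tray's underside. x points away from the tray, z up. The tray's middle is 107 mm from here along -x. Tray: 125 x 84 x 30 mm high outside, 3 mm walls, about 0.16 kg. On its spot its x points to the stand's front.
- tray_floor (a point): Middle of the tray's inner floor, 3 mm above its underside; axes as at the tray grip.
- brass_1_center (a point): Centre of a polished brass ball, 12 mm in diameter, at the start in the drum.
- brass_2_center (a point): Centre of a polished brass ball, 12 mm in diameter, at the start in the drum.
- brass_3_center (a point): Centre of a polished brass ball, 12 mm in diameter, at the start in the drum.
- brass_4_center (a point): Centre of a polished brass ball, 12 mm in diameter, at the start in the drum.
- steel_ball_center (a point): Centre of the steel ball, 24 mm in diameter, in the drum; it must stay there.
- thread_spool_1: Bystander: spool of red thread, 46 mm in diameter, 58 mm high; origin at the centre of its underside.
- dye_bottle: Bystander: white bottle with a brown cap, 58 mm in diameter, 141 mm high; origin at the centre of its underside.
- glue_tin: Bystander: yellow tin with a grey lid, 68 mm in diameter, 86 mm high; origin at the centre of its underside.
- wax_puck: Bystander: tan wax cake, 60 mm in diameter, 23 mm high; origin at the centre of its underside.
- thread_spool_2: Bystander: spool of white thread, 40 mm in diameter, 50 mm high; origin at the centre of its underside.

How it is judged (in metres and radians):
On the way, in this order (a step that is already met when the one before it is completed fails the run):
1. the cap's three-hole side is set over the outlet (within 0.2 rad) with the drum still upright (value of joint cap between -0.2 and 0.2 rad and value of joint drum below 0.2 rad), for 0.2 s.
2. the drum is tipped well over (beyond 1.75 rad) and the four brass balls have left it (value of joint drum above 1.75 rad and distance between each of brass_1_center, brass_2_center, brass_3_center, brass_4_center and drum_center above 0.058 m), for 0.1 s.
At the end, for the whole second after the job is handed in: All four brass balls lie inside the tray, the steel ball is inside the drum, the drum is back upright (tilt under 0.15 rad), and the tray stands flat on the bench (floor under 8 mm high, tilt under 0.05 rad) (x of brass_1_center in the frame of tray_floor between -0.062 and 0.062 m and y of brass_1_center in the frame of tray_floor between -0.042 and 0.042 m and z of brass_1_center in the frame of tray_floor between -0.002 and 0.03 m and x of brass_2_center in the frame of tray_floor between -0.062 and 0.062 m and y of brass_2_center in the frame of tray_floor between -0.042 and 0.042 m and z of brass_2_center in the frame of tray_floor between -0.002 and 0.03 m and x of brass_3_center in the frame of tray_floor between -0.062 and 0.062 m and y of brass_3_center in the frame of tray_floor between -0.042 and 0.042 m and z of brass_3_center in the frame of tray_floor between -0.002 and 0.03 m and x of brass_4_center in the frame of tray_floor between -0.062 and 0.062 m and y of brass_4_center in the frame of tray_floor between -0.042 and 0.042 m and z of brass_4_center in the frame of tray_floor between -0.002 and 0.03 m and distance between steel_ball_center and drum_center below 0.055 m and value of joint drum below 0.15 rad and height (world z) of tray_floor below 0.008 m and angle between tray_floor's own z axis and vertical below 0.05 rad); the robot touches nothing.
It fails at once if one of the bystanders on the bench (two spools, bottle, tin, wax cake) is pushed more than 20 mm or knocked over (distance of any of thread_spool_1, dye_bottle, glue_tin, wax_puck, thread_spool_2 from where it was at the start of the episode above 0.02 m or angle between any of thread_spool_1, dye_bottle, glue_tin, wax_puck, thread_spool_2's own z axis and vertical above 0.5 rad).
It fails at once if the steel ball leaves the drum (distance between steel_ball_center and drum_center above 0.075 m).
It fails at once if the drum is tipped before the cap is set (over 1.2 rad with the cap 0.3 rad or more off) (value of joint drum above 1.2 rad and (value of joint cap above 0.3 rad or value of joint cap below -0.3 rad)).
It also fails if it takes over 67 s, if anything falls off the work surface, if the arm or the gripper's body presses on something with over 40 N, if the wrist force passes 120 N, or if a joint passes its speed limit or range.

## Working session

There is one attempt and no reset: what is moved stays moved. The work goes in short steps, Python scripts to look and compute and a shell command to move; the robot and the scene stay as the last step left them, time stands still between calls to the robot, and variables do not carry over. Pictures are saved under pics/ and viewed, at most 10 in all, crops included, and the job is handed in when it is done.

```bash
mkdir -p pics
python3 - <<'E'
from plant import bot
import cv2,pickle
o=bot.get_obs();print(o)
d={}
for n in("scene","top"):
    c=bot.capture(n);d[n]=c;cv2.imwrite(f"pics/{n}0.png",c["color"]);print(n,{k:v for k,v in c.items() if k!="color"})
c=bot.capture("wrist");print(c["fov_y"],c["cx"],c["cy"],c["tool_from_camera"], c.keys());cv2.imwrite("pics/wrist0.png",c["color"])
pickle.dump(d,open("cams.pkl","wb"))
E
```

```text
{'time': 0.0, 'joint_positions': array([ 1.14297700e+00,  3.42758155e-01,  1.52498185e+00, -1.14824129e-05,
        1.27536697e+00, -1.45996056e-01]), 'dq': array([-1.60068970e-05, -1.57531075e-03, -1.15256840e-03, -5.19495257e-04,
       -1.07246710e-03,  8.92863709e-04]), 'tau': array([ 2.17047855e-04, -4.31227076e+01, -2.44225448e+01,  7.19799497e-02,
        5.55974082e-02, -1.50286869e-04]), 'tool_pos': array([145.82644818, 503.94365229, 226.03882838]), 'tcp_rot': array([-3.14009284e+00, -2.09437307e-04,  2.85977257e+00]), 'contact_force': array([-0.31749208,  0.21690871, -0.73257647]), 'moment': array([ 0.00963443,  0.040856  , -0.0197053 ]), 'finger_force': 0.0, 'grip_width': 91.67452085836051}
scene {'fov_y': 43.95789533872775, 'cx': 320.6798143563017, 'cy': 200.98719684787432, 'extrinsics': array([[ 6.25454787e-01, -7.80189721e-01,  1.05027886e-02,
        -3.04946874e+02],
       [ 4.73744540e-01,  3.90413542e-01,  7.89394310e-01,
        -3.25451907e+02],
       [-6.19977757e-01, -4.88754812e-01,  6.13796639e-01,
        -1.00188509e+03],
       [ 0.00000000e+00,  0.000000
[... 180 characters left out ...]
99732744e-01,  1.90887382e-02,
        -1.30529719e+01],
       [ 9.84326750e-01,  1.61927932e-02,  1.75609345e-01,
        -4.84199905e+02],
       [-1.75871512e-01,  1.64994878e-02,  9.84274849e-01,
        -9.38313994e+02],
       [ 0.00000000e+00,  0.00000000e+00,  0.00000000e+00,
         1.00000000e+00]])}
68.86940598530309 323.44714543192975 199.64872970502006 [[-1.06153759e-03  9.66130907e-01  2.58050274e-01  7.10758838e+01]
 [ 9.99999435e-01  1.01260616e-03  3.22521947e-04  1.18192613e+00]
 [ 5.02951230e-05  2.58050471e-01 -9.66131436e-01 -1.57817515e+02]
 [ 0.00000000e+00  0.00000000e+00  0.00000000e+00  1.00000000e+00]] dict_keys(['color', 'fov_y', 'cx', 'cy', 'tool_from_camera'])
```

View pics/top0.png

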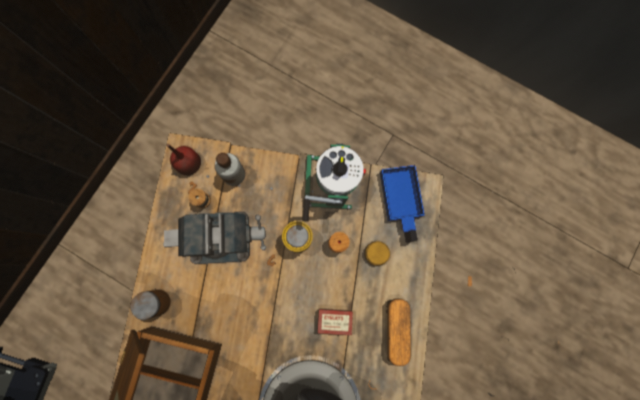

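View pics/scene0.png

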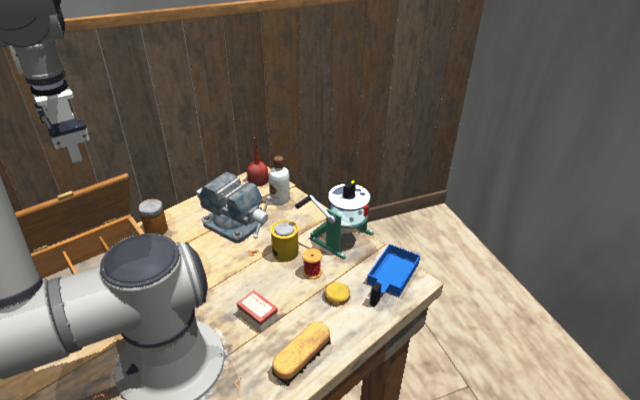

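Top view: drum cap near (341,170), red outlet block to the right at (364,170), so the stand's front faces world -y. The lever is on the robot's side, near (307,210). The tray is at (402,193) with its grip at (410,236). The spool is at (339,242), the tin at (297,236) and the wax cake at (377,253).

```bash
cat > h.py <<'E'
import numpy as np,cv2,pickle
from scipy.spatial.transform import Rotation as R
def K(c):
    f=200/np.tan(np.radians(c["fov_y"]/2)); return f,c["cx"],c["cy"]
def ext(c,obs=None):
    if "extrinsics" in c: return np.array(c["extrinsics"])
    T=np.eye(4);T[:3,:3]=R.from_euler("xyz",obs["tcp_rot"]).as_matrix();T[:3,3]=obs["tool_pos"]
    return np.linalg.inv(T@np.array(c["tool_from_camera"]))
def proj(c,E,P):
    f,cx,cy=K(c);p=(E[:3,:3]@np.atleast_2d(P).T).T+E[:3,3]
    return np.c_[cx+f*p[:,0]/-p[:,2],cy-f*p[:,1]/-p[:,2]]
def back(c,E,uv,z):
    f,cx,cy=K(c);o=-E[:3,:3].T@E[:3,3];out=[]
    for (u,v),zz in zip(np.atleast_2d(uv),np.broadcast_to(z,len(np.atleast_2d(uv)))):
        d=E[:3,:3].T@np.array([(u-cx)/f,-(v-cy)/f,-1]);out.append(o+d*(zz-o[2])/d[2])
    return np.array(out)
E
python3 - <<'E'
from h import *
d=pickle.load(open("cams.pkl","rb"));c=d["top"];s=d["scene"]
a=cv2.resize(c["color"][125:275,275:450],None,fx=4.5,fy=4,interpolation=cv2.INTER_CUBIC)
a=cv2.resize(c["color"][130:280,270:450],None,fx=4,fy=4,interpolation=cv2.INTER_CUBIC);cv2.imwrite("pics/topz.png",a)
b=cv2.resize(s["color"][170:310,270:430],None,fx=4,fy=4,interpolation=cv2.INTER_CUBIC);cv2.imwrite("pics/scz.png",b)
E
```

```text
(no output)
```

View pics/topz.png

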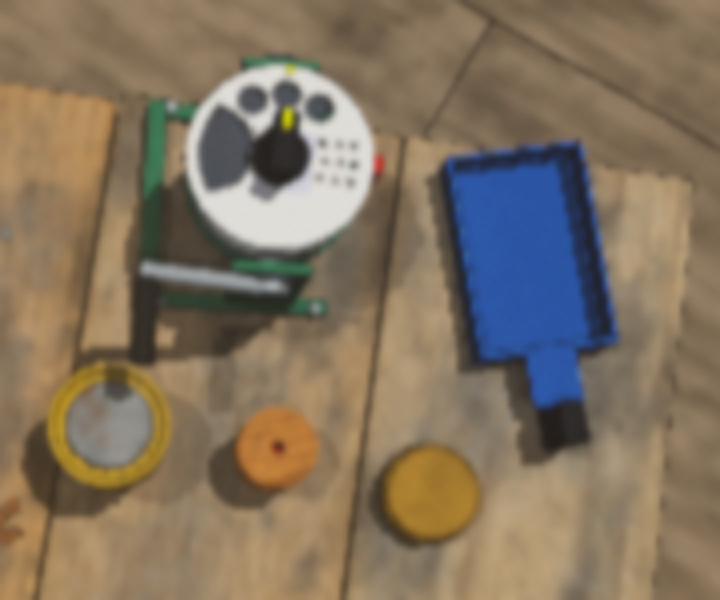

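View pics/scz.png

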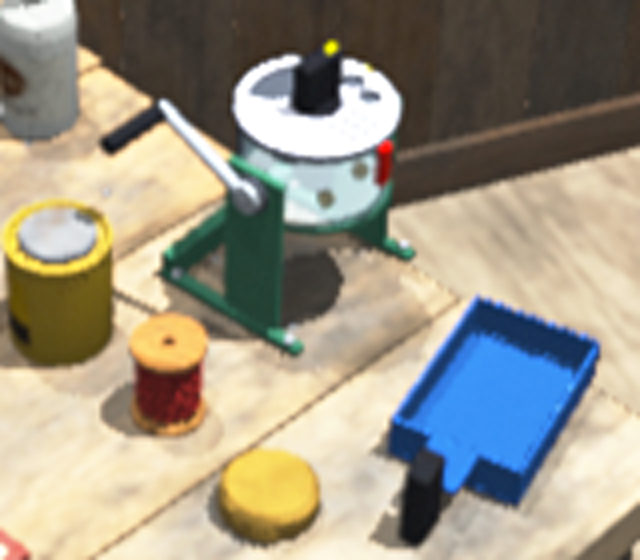

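Zoomed views (×4; top offset 270,130; scene offset 270,170). In the top zoom, cap centre is about (281,157), yellow mark (291,69) and red block (378,164), so the cap is near +1.57. The upright tops are at (271,268) and (281,62), tray corners at (445,160), (580,143), (617,343), (478,362), and the tray grip top at (563,425). Now I'll fit the poses.

```bash
cat > fit.py <<'E'
from h import *
from scipy.optimize import least_squares
d=pickle.load(open("cams.pkl","rb"));c=d["top"];s=d["scene"]
t=lambda X,Y:(270+(X+.5)/4-.5,130+(Y+.5)/4-.5)
sc=lambda X,Y:(270+(X+.5)/4-.5,170+(Y+.5)/4-.5)
def fit(obs,x0):
    def r(p):
        M=R.from_euler("z",p[2]).as_matrix()
        return np.concatenate([(proj(cc,ext(cc),M@np.array(P,float)+[p[0],p[1],0])[0]-uv) for cc,P,uv in obs])
    q=least_squares(r,x0,x_scale=[10,10,.1],loss="soft_l1");return q.x,np.round(r(q.x).reshape(-1,2),1).tolist()
st=[(c,(0,0,144),t(281,157)),(c,(0,0,180),t(281,157)),(c,(0,-59,126),t(271,268)),(c,(0,59,126),t(281,62)),(c,(50,0,130),t(379,164)),(c,(40,-59,10),t(320,307)),
 (s,(0,0,144),sc(318,106)),(s,(42,-59,8),sc(297,347)),(s,(42,59,8),sc(408,250)),(s,(0,-59,126),sc(258,170))]
g=back(c,ext(c),[t(281,157)],144)[0]
print("stand",fit(st,[g[0],g[1],-1.6]))
tr=[(c,(-62.5,-42,30),t(580,143)),(c,(-62.5,42,30),t(445,160)),(c,(62.5,-42,30),t(617,343)),(c,(62.5,42,30),t(478,362)),(c,(107,0,56),t(565,425)),
]
# order: tray x points to robot (-x); +y of tray = right in image or left decided by fit
for sg in(1,-1):
    q=[(a,(P[0],sg*P[1],P[2]),u) for a,P,u in tr]
    print("tray",sg,fit(q,[g[0],g[1]-180,3.1 if sg>0 else 3.1]))
ts=[((-62.5,-42,30),sc(478,298)),((-62.5,42,30),sc(600,345)),((107,0,56),sc(428,455))]
for n,P,z in(("tin",(110,425),86),("spool1",(278,447),58),("wax",(431,492),23)):print(n,back(c,ext(c),[t(*P)],z)[0][:2])
print("bottle",back(c,ext(c),[(229,165)],120)[0][:2])
for n,P in(("gripscene",sc(427,455)),("tray corners",sc(478,298)),("",sc(600,345))):print(n,back(s,ext(s),[P],56 if n=="gripscene" else 30)[0])
print("gripT",back(c,ext(c),[t(565,425)],56)[0],"yel",back(c,ext(c),[t(291,69)],142)[0],"lever",back(c,ext(c),[t(145,318)],143)[0])
E
python3 fit.py
```

```text
stand (array([523.70025735, -54.81518323,  -1.60575222]), [[-0.2, 0.0], [1.1, -4.1], [0.6, 0.9], [0.2, -0.3], [-2.2, 1.0], [1.4, 0.1], [-1.1, -1.2], [0.3, -0.7], [0.5, 0.1], [-1.7, -0.1]])
tray 1 (array([ 496.81209365, -238.56874997,    3.01882475]), [[-16.9, -0.4], [51.2, 0.0], [-31.4, 0.2], [38.4, 0.3], [0.0, -0.2]])
tray -1 (array([ 496.39987045, -213.11470883,    3.27968083]), [[0.2, -0.2], [-0.2, -0.4], [-0.4, 0.5], [-0.4, 0.1], [1.0, -0.1]])
tin [384.11222201  34.56377707]
spool1 [375.19840645 -60.51796668]
wax [ 352.44753953 -153.34071948]
bottle [534.03970035 185.82054627]
gripscene [ 397.10139864 -230.38707352   56.        ]
tray corners [ 549.05588948 -169.96420052   30.        ]
 [ 560.67722825 -250.32599562   30.        ]
gripT [ 390.25867133 -225.45269228   56.        ] yel [573.19820902 -60.66165491 142.        ] lever [435.94267062  15.88274024 143.        ]
```

Stand is at about (524,-55) with its front at yaw -1.606, and the cap is about +1.49. The fit is consistent: the lever grip is predicted within 2 mm of where I measured it. Next I move over the knob.

```bash
cat > to.py <<'E'
import sys
from plant import bot
from h import *
# usage: to.py x y z(TCP mm) yaw [tilt: lean of the tool about its own y]
a=list(map(float,sys.argv[1:]))
o=bot.get_obs();M=R.from_euler("xyz",o["tcp_rot"])
G=R.from_euler("xyz",[np.pi,0,a[3]])*R.from_euler("y",a[4] if len(a)>4 else 0)
print("t",round(o["time"],2),"pos",o["tool_pos"].round(1),"rpy",o["tcp_rot"].round(3),"F",o["contact_force"].round(1),"w",round(o["grip_width"],1),"q",o["joint_positions"].round(2))
print("shift mm",M.inv().apply(np.array(a[:3])-o["tool_pos"]).round(1),"turn",(M.inv()*G).as_rotvec().round(3))
E
python3 -m crank '[[-0.02,-0.017,0,0,0,0],[-0.0432,-0.036,0,0,0,0],[-0.0432,-0.036,0,0,0,0],[-0.0432,-0.036,0,0,0,0],[-0.0432,-0.036,0,0,0,0]]' 100
python3 -m crank '[[-0.0432,-0.036,0,0,0,0],[-0.0432,-0.036,0,0,0,0],[-0.0432,-0.036,0,0,0,0],[-0.0432,-0.036,0,0,0,0],[-0.0432,-0.036,0,0,0,0]]'
python3 to.py 523.7 -54.8 215 3.04
```

```text
time: 0.78
tool_pos: [287.0, 294.5, 226.7]
tcp_rot: [3.141, 0.0, 2.86]
contact_force: [0.5, -0.1, 0.5]
grip_width: 91.7
finger_force: 0.0
time: 1.4
tool_pos: [444.5, 61.4, 226.7]
tcp_rot: [3.141, 0.0, 2.859]
contact_force: [0.4, 0.1, -0.4]
grip_width: 92.0
finger_force: 0.0
t 1.4 pos [444.5  61.4 226.7] rpy [3.141 0.    2.859] F [ 0.4  0.1 -0.4] w 92.0 q [-0.03  0.2   1.72  0.    1.22 -1.32]
shift mm [-108.4  -89.5   11.7] turn [ 0.     0.    -0.181]
```

```bash
python3 -m crank '[[-0.036,-0.030,0,0,0,0],[-0.036,-0.030,0,0,0,0],[-0.036,-0.030,0,0,0,0],[0,0,0.01,0,0,-0.181],[0,0,0,0,0,0]]' >/dev/null
python3 to.py 523.7 -54.8 150 3.04
python3 - <<'E'
from plant import bot
from h import *
o=bot.get_obs();w=bot.capture("wrist");pickle.dump((o,w),open("w1.pkl","wb"))
im=w["color"].copy();E=ext(w,o)
for p in [(523.7,-54.8,144),(523.7,-54.8,180)]:
    u=proj(w,E,p)[0];print(u);cv2.drawMarker(im,tuple(int(x) for x in u),(0,0,255),0,14,1)
cv2.imwrite("pics/w1.png",im)
E
```

```text
t 2.02 pos [521.9 -53.6 215.6] rpy [ 3.141e+00 -3.000e-03  3.038e+00] F [-0.  -0.6 -0.1] w 92.0 q [-0.25  0.35  1.54  0.    1.25 -1.72]
shift mm [-2.  -1.  65.6] turn [ 0.001 -0.003 -0.002]
[320.51571177 213.28324535]
[320.03802587 228.63620776]
```

View pics/w1.png

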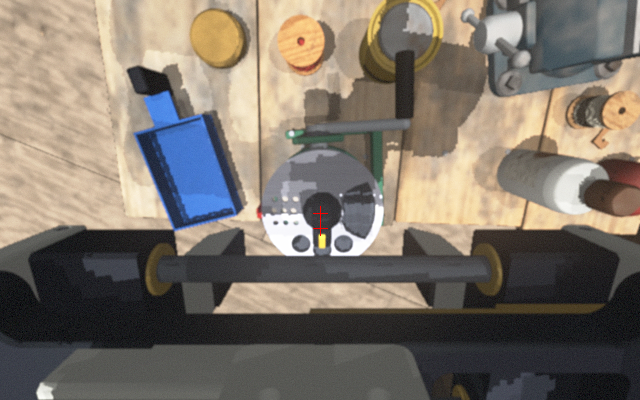

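The wrist view shows the knob at (322,208) against a predicted (320.5,213), so it is under the gripper to within about 3 mm. The pointer (322,241) lines up with the tool's x axis. The red block is at (260,213). I'll descend, grip the knob, and turn it clockwise about 1.53.

```bash
python3 -m crank '[[0,0,0.03,0,0,0],[0,0,0.034,0,0,0],[0,0,0,0,0,0]]' | head -2
python3 -m crank '[[0,0,0,0,0,0],[0,0,0,0,0,0],[0,0,0,0,0,0],[0,0,0,0,0,0]]' 0 
python3 -m crank '[[0,0,0,0,0,0.17],[0,0,0,0,0,0.17],[0,0,0,0,0,0.17],[0,0,0,0,0,0.17],[0,0,0,0,0,0.17]]'
python3 -m crank '[[0,0,0,0,0,0.17],[0,0,0,0,0,0.17],[0,0,0,0,0,0.17],[0,0,0,0,0,0.17],[0,0,0,0,0,0]]'
python3 -m crank '[[0,0,0,0,0,0],[0,0,0,0,0,0],[0,0,0,0,0,0]]' 100
python3 -m crank '[[0,0,-0.05,0,0,0],[0,0,-0.05,0,0,0],[0,0,0,0,0,0]]'
python3 - <<'E'
from plant import bot
from h import *
o=bot.get_obs();w=bot.capture("wrist");pickle.dump((o,w),open("w2.pkl","wb"))
im=w["color"].copy();E=ext(w,o)
cv2.imwrite("pics/w2.png",im)
E
```

```text
time: 2.45
tool_pos: [521.0, -52.4, 151.3]
time: 2.95
tool_pos: [522.7, -53.4, 153.2]
tcp_rot: [-3.142, 0.001, 3.041]
contact_force: [0.3, 0.2, 0.0]
grip_width: 56.3
finger_force: 0.0
time: 3.58
tool_pos: [522.4, -53.7, 152.7]
tcp_rot: [-3.141, 0.0, 2.185]
contact_force: [-0.1, -1.3, -0.2]
grip_width: 13.6
finger_force: 30.0
time: 4.2
tool_pos: [523.5, -53.4, 152.7]
tcp_rot: [3.14, -0.0, 1.512]
contact_force: [5.5, 0.1, -4.5]
grip_width: 13.8
finger_force: 30.0
time: 4.58
tool_pos: [522.3, -53.4, 152.8]
tcp_rot: [-3.141, -0.0, 1.512]
contact_force: [0.3, -1.1, -0.4]
grip_width: 39.0
finger_force: 0.0
time: 4.95
tool_pos: [524.3, -53.9, 256.8]
tcp_rot: [3.133, 0.002, 1.511]
contact_force: [0.9, 0.4, -0.0]
grip_width: 69.4
finger_force: 0.0
```

View pics/w2.png

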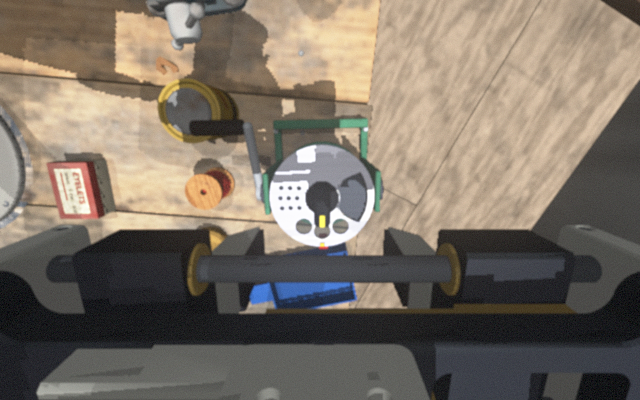

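The three holes (302,226), (322,232), (341,226) now lie at the red outlet block (323,247) and the fine holes are on the left, so the cap is at about 0. The rear crossbar (275,124)-(367,121) confirms the stand yaw of about -1.60. Gripping the knob puts the axis at about (523.3,-53.6). Now to the tray grip.

```bash
python3 -m crank '[[-0.046,-0.031,0.02,0,0,0],[-0.046,-0.031,0.027,0,0,0],[-0.046,-0.031,0.027,0,0,0],[-0.046,-0.031,0.027,0,0,0],[0,0,0,0,0,0.17]]'>/dev/null
python3 -m crank '[[0,0,0,0,0,0.17],[0,0,0,0,0,0.17],[0,0,0,0,0,0.17],[0,0,0,0,0,0.17],[0,0,0,0,0,0.17]]'>/dev/null
python3 -m crank '[[0,0,0,0,0,0.17],[0,0,0,0,0,0.17],[0,0,0,0,0.125,0],[0,0,0,0,0.125,0],[0,0,0,0,0,0]]'>/dev/null
python3 to.py 395 -227 26 0.14 0.25
python3 - <<'E'
from plant import bot
from h import *
o=bot.get_obs();w=bot.capture("wrist");pickle.dump((o,w),open("w3.pkl","wb"))
im=w["color"].copy();E=ext(w,o)
for p in [(390.4,-227.9,56)]+[(496.4+a*np.cos(3.28)-b*np.sin(3.28),-213.1+a*np.sin(3.28)+b*np.cos(3.28),30) for a,b in((62.5,42),(62.5,-42),(-62.5,42),(-62.5,-42))]:
    u=proj(w,E,p)[0];print(u.round(1));cv2.drawMarker(im,tuple(int(x) for x in u),(0,0,255),0,14,1)
cv2.imwrite("pics/w3.png",im)
E
```

```text
t 6.88 pos [ 385.6 -228.9  150.4] rpy [-3.138 -0.248  0.147] F [ 0.2 -0.1  0.9] w 91.8 q [-0.86  0.21  1.99  0.29  0.84  0.38]
shift mm [-2.120e+01 -1.000e-01  1.229e+02] turn [-0.005  0.002  0.007]
[325.5 220.3]
[368.  173.8]
[283.5 173.1]
[369.3  47.2]
[284.4  46.6]
```

View pics/w3.png

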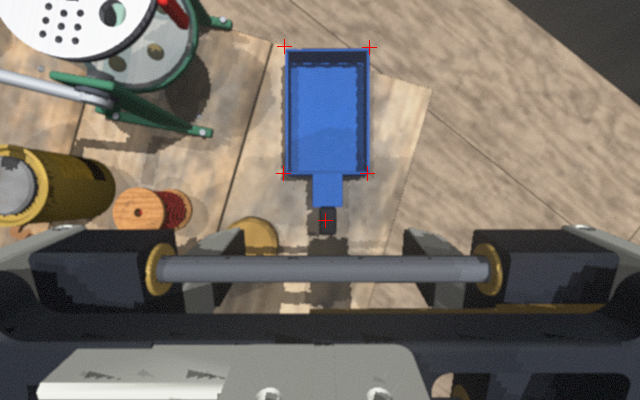

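The tray lies as predicted, with the grip at (328,220) against a predicted (325.5,220.3), about 1.5 mm to the right. I'll partly close to clear the wax cake, then descend and grip.

```bash
python3 -m crank '[[-0.010,0.0015,0.025,0,0,0],[-0.011,0,0.033,0,0,0],[0,0,0.035,0,0,0],[0,0,0.03,0,0,0],[0,0,0,0,0,0]]' 45
python3 -m crank '[[0,0,0,0,0,0],[0,0,0,0,0,0],[0,0,0,0,0,0],[0,0,0,0,0,0]]' 0
python3 to.py 390 -227 65 0.14 0.25
```

```text
time: 7.55
tool_pos: [397.8, -228.1, 25.4]
tcp_rot: [-3.137, -0.247, 0.152]
contact_force: [-0.3, 0.2, -0.5]
grip_width: 46.5
finger_force: 0.0
time: 8.05
tool_pos: [398.4, -230.2, 28.4]
tcp_rot: [3.14, -0.251, 0.151]
contact_force: [-1.3, -0.1, 7.4]
grip_width: 16.0
finger_force: 32.8
t 8.05 pos [ 398.4 -230.2   28.4] rpy [ 3.14  -0.251  0.151] F [-1.3 -0.1  7.4] w 16.0 q [-0.84  0.45  2.1   0.46  0.49  0.19]
shift mm [  1.5  -4.4 -37.4] turn [-0.001 -0.001  0.011]
```

Width 16.0: the grip is held. I'll lift a little, and check for droop numerically from the blue mask against predicted corners.

```bash
python3 -m crank '[[0.0037,0,-0.0145,0,0,0],[0.0037,0,-0.0145,0,0,0],[0,0,0,0,0,0]]'
cat > blue.py <<'E'
from plant import bot
from h import *
o=bot.get_obs();w=bot.capture("wrist");a=w["color"].astype(int)
m=((a[...,0]>70)&(a[...,0]>1.8*a[...,1])&(a[...,0]>2*a[...,2])).astype(np.uint8)
n,l,st,_=cv2.connectedComponentsWithStats(m);k=1+st[1:,4].argmax();c=(l==k)
v,u=np.nonzero(c);T=v.min();print("bbox",u.min(),u.max(),T,v.max())
for r in(T+6,T+30,T+70):print(r,np.nonzero(c[r])[0][[0,-1]])
# corners predicted from tool, tray flat under tool: offsets along horizontal tool x
y=o["tcp_rot"][2];h=np.array([np.cos(y),np.sin(y),0]);s=np.array([-h[1],h[0],0]);E=ext(w,o)
for b in(0,1):
  zb=o["tool_pos"][2]-25.4
  print("pred",[proj(w,E,o["tool_pos"]*[1,1,0]+h*(100+q)+s*p+[0,0,zb+30])[0].round(0).tolist() for q,p in((62.5,42),(62.5,-42),(-62.5,42),(-62.5,-42))]);break
print(o["tool_pos"].round(1),o["contact_force"].round(1),o["moment"].round(2))
E
python3 blue.py
```

```text
time: 8.43
tool_pos: [398.3, -230.1, 58.3]
tcp_rot: [3.139, -0.251, 0.151]
contact_force: [0.8, -0.4, -0.7]
grip_width: 15.7
finger_force: 32.6
bbox 327 330 1 4Traceback (most recent call last):
  File "blue.py", line 7, in <module>
    for r in(T+6,T+30,T+70):print(r,np.nonzero(c[r])[0][[0,-1]])
                                    ~~~~~~~~~~~~~~~~~~~^^^^^^^^
IndexError: index 0 is out of bounds for axis 0 with size 0
```

Run:
```python
from plant import bot
from h import *
w=bot.capture("wrist");s=bot.capture("scene");a=np.hstack([cv2.resize(w["color"],(400,250)),cv2.resize(s["color"][220:330,320:490],(388,250),interpolation=cv2.INTER_CUBIC)]);cv2.imwrite("pics/w4.png",a)
```

```text
(no output)
```

View pics/w4.png

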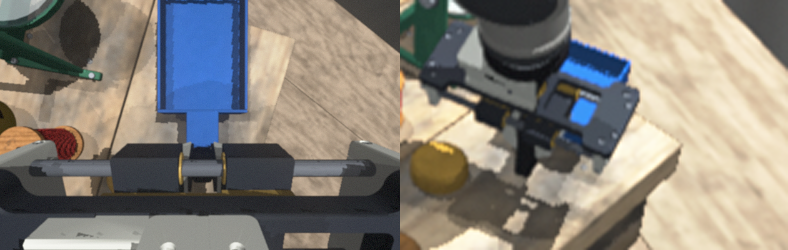

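The tray hangs in line with the gripper, clear of the bench (its shadow is separate). I'll check droop numerically with a looser mask.

```bash
cat > blue.py <<'E'
from plant import bot
from h import *
o=bot.get_obs();w=bot.capture("wrist");a=w["color"].astype(int)
m=((a[...,0]>60)&(a[...,0]>1.3*a[...,1])&(a[...,0]>1.8*a[...,2])).astype(np.uint8)
n,l,st,_=cv2.connectedComponentsWithStats(m);k=1+st[1:,4].argmax();c=(l==k)
for r in(3,20,60,100,140,165,175,180,185):
  q=np.nonzero(c[r])[0];print(r,q[[0,-1]] if len(q) else None,end="; ")
y=o["tcp_rot"][2];h=np.array([np.cos(y),np.sin(y),0]);s=np.array([-h[1],h[0],0]);E=ext(w,o)
for dr in(0,.05,.1,.15):
  P=[o["tool_pos"]*[1,1,0]+h*(-7)+[0,0,o["tool_pos"][2]-25.4]+h*(q*np.cos(dr)+30*np.sin(dr)*0)+[0,0,42+(30-42)*np.cos(dr)-q*np.sin(dr)]+s*p for q,p in((162,42),(162,-42),(44.5,42),(44.5,-42))]
  print("\ndroop",dr,proj(w,E,P).round(0).tolist())
E
python3 blue.py
```

```text
3 [253 395]; 20 [253 395]; 60 [252 395]; 100 [252 395]; 140 [252 395]; 165 [252 395]; 175 [253 394]; 180 [258 389]; 185 [298 349]; 
droop 0 [[252.0, -32.0], [401.0, -32.0], [253.0, 177.0], [401.0, 177.0]]

droop 0.05 [[255.0, -21.0], [398.0, -21.0], [254.0, 178.0], [400.0, 178.0]]

droop 0.1 [[258.0, -10.0], [394.0, -10.0], [254.0, 178.0], [399.0, 178.0]]

droop 0.15 [[261.0, 0.0], [391.0, 0.0], [255.0, 179.0], [398.0, 179.0]]
```

No droop. Next I carry it to the front of the stand, then swing it round.

```bash
python3 -m crank '[[0.026,0.022,0.0065,0,0,0],[0.026,0.022,0.0065,0,0,0],[0.026,0.022,0.0065,0,0,0],[0.026,0.022,0.0065,0,0,0],[0,0,0,0.042,0,-0.165]]' >/dev/null
python3 -m crank '[[0,0,0,0.042,0,-0.165],[0,0,0,0.042,0,-0.165],[0,0,0,0.042,0,-0.165],[0,0,0,0.042,0,-0.165],[0,0,0,0.042,0,-0.165]]' | head -3
python3 -m crank '[[0,0,0,0.042,0,-0.165],[0,0,0,0.042,0,-0.165],[0,0,0,0.007,0,-0.029],[0,0,0,0,0,0]]'
python3 to.py 520.2 -160.6 55 1.54 0.25
python3 blue.py
```

```text
time: 9.88
tool_pos: [516.7, -300.4, 56.7]
tcp_rot: [-3.141, -0.25, 1.178]
time: 10.38
tool_pos: [517.0, -300.2, 57.1]
tcp_rot: [3.141, -0.25, 1.54]
contact_force: [0.9, 0.5, -1.6]
grip_width: 15.6
finger_force: 32.5
t 10.38 pos [ 517.  -300.2   57.1] rpy [ 3.141 -0.25   1.54 ] F [ 0.9  0.5 -1.6] w 15.6 q [-0.75  0.72  1.4   0.2   1.2  -0.81]
shift mm [134.8  -1.   36.6] turn [ 0. -0.  0.]
3 [252 395]; 20 [253 395]; 60 [253 395]; 100 [253 394]; 140 [253 394]; 165 [252 394]; 175 [253 393]; 180 [259 388]; 185 [298 348]; 
droop 0 [[251.0, -27.0], [401.0, -27.0], [252.0, 182.0], [400.0, 182.0]]

droop 0.05 [[255.0, -16.0], [397.0, -16.0], [253.0, 183.0], [399.0, 183.0]]

droop 0.1 [[258.0, -5.0], [394.0, -5.0], [254.0, 183.0], [398.0, 183.0]]

droop 0.15 [[261.0, 5.0], [391.0, 5.0], [255.0, 184.0], [397.0, 184.0]]
```

```bash
python3 -m crank '[[0.027,0,0.0069,0,0,0],[0.027,0,0.0069,0,0,0],[0.027,0,0.0069,0,0,0],[0,0,0,0,0,0]]' 
python3 -m crank '[[0.027,0,0.0069,0,0,0],[0.027,0,0.0069,0,0,0],[0,0,0,0,0,0]]' 
python3 -m crank '[[-0.0035,0,0.0136,0,0,0],[-0.0032,0,0.0126,0,0,0],[0,0,0,0,0,0]]'; python3 to.py 520.2 -160.6 26 1.54 0.25
```

```text
time: 10.92
tool_pos: [519.1, -215.1, 57.9]
tcp_rot: [3.141, -0.25, 1.543]
contact_force: [0.2, -0.8, -1.2]
grip_width: 15.9
finger_force: 32.5
time: 11.3
tool_pos: [520.8, -160.5, 57.8]
tcp_rot: [3.141, -0.25, 1.543]
contact_force: [0.4, -0.4, -0.9]
grip_width: 15.6
finger_force: 32.5
time: 11.68
tool_pos: [520.5, -161.8, 29.2]
tcp_rot: [-3.141, -0.25, 1.541]
contact_force: [-1.1, 0.2, -0.6]
grip_width: 16.0
finger_force: 34.6
t 11.68 pos [ 520.5 -161.8   29.2] rpy [-3.141 -0.25   1.541] F [-1.1  0.2 -0.6] w 16.0 q [-0.57  0.66  1.63  0.26  1.   -0.69]
shift mm [ 0.4 -0.4  3.4] turn [-0.001 -0.     0.001]
```

```bash
python3 -m crank '[[-0.0005,0,0.0019,0,0,0],[-0.0002,0,0.001,0,0,0],[0,0,0,0,0,0]]' 
python3 -m crank '[[0,0,0,0,0,0],[0,0,0,0,0,0],[0,0,0,0,0,0]]' 45
python3 -m crank '[[0,0,-0.03,0,0,0],[0,0,-0.05,0,0,0],[0,0,-0.05,0,0,0],[0,0,-0.05,0,0,0],[0,0,0,0,0,0]]'
python3 - <<'E'
from plant import bot
from h import *
o=bot.get_obs();w=bot.capture("wrist");pickle.dump((o,w),open("w5.pkl","wb"))
im=w["color"].copy();E=ext(w,o)
S=np.array([523.3,-53.6,0]);M=R.from_euler("z",-1.60).as_matrix()
for p in [(7+a,b,30) for a,b in((62.5,42),(62.5,-42))]+[(42,-54,8),(42,54,8),(-67.4,-92,143),(114,0,56)]:
    u=proj(w,E,S+M@np.array(p))[0];print(p,u.round(1));cv2.drawMarker(im,tuple(int(x) for x in u),(0,0,255),0,12,1)
cv2.imwrite("pics/w5.png",im)
E
python3 to.py 431 19 200 3.11
```

```text
time: 12.05
tool_pos: [520.9, -161.6, 28.3]
tcp_rot: [3.14, -0.249, 1.543]
contact_force: [-2.3, -1.9, 5.4]
grip_width: 15.5
finger_force: 34.9
time: 12.42
tool_pos: [520.8, -161.0, 27.4]
tcp_rot: [3.141, -0.25, 1.543]
contact_force: [-0.2, -0.2, 0.4]
grip_width: 39.4
finger_force: 0.0
time: 13.05
tool_pos: [520.9, -207.2, 205.5]
tcp_rot: [3.134, -0.245, 1.544]
contact_force: [-0.3, -0.5, -0.7]
grip_width: 41.4
finger_force: 0.0
(69.5, 42, 30) [357.3 149.6]
(69.5, -42, 30) [286.2 149.6]
(42, -54, 8) [278.7 130.3]
(42, 54, 8) [364.7 130.4]
(-67.4, -92, 143) [204.6 -48. ]
(114, 0, 56) [321.9 186.7]
t 13.1 pos [ 519.9 -206.1  203. ] rpy [ 3.138 -0.248  1.543] F [-0.2  0.5 -0.6] w 41.4 q [-0.63  0.49  1.39  0.21  1.41 -0.65]
shift mm [215.  -95.3  57.2] turn [ 0.197 -0.193 -1.559]
```

View pics/w5.png

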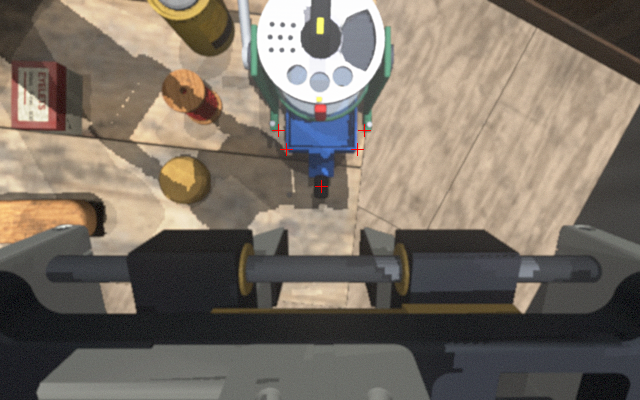

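The tray is on its spot: its edge corners at (286,150) and (357,150) coincide with the predicted marks. The three holes sit at the red outlet. Now to the lever grip.

```bash
python3 -m crank '[[0,0,0,0,-0.125,0],[0,0,0,0,-0.123,0],[0.055,-0.0252,0,0,0,0],[0.055,-0.0252,0,0,0,0],[0.055,-0.0252,0,0,0,0]]' >/dev/null
python3 -m crank '[[0.055,-0.0252,0,0,0,0],[0,0,0,0,0,-0.174],[0,0,0,0,0,-0.174],[0,0,0,0,0,-0.174],[0,0,0,0,0,-0.174]]'>/dev/null
python3 -m crank '[[0,0,0,0,0,-0.174],[0,0,0,0,0,-0.174],[0,0,0,0,0,-0.174],[0,0,0,0,0,-0.174],[0,0,0,0,0,-0.174]]'>/dev/null
python3 to.py 425.3 16.7 125 3.11
python3 - <<'E'
from plant import bot
from h import *
o=bot.get_obs();w=bot.capture("wrist")
im=w["color"].copy();E=ext(w,o)
S=np.array([523.3,-53.6,0]);M=R.from_euler("z",-1.60).as_matrix()
for p in [(-67.4,y,143) for y in(-68.5,-92,-115.5)]:
    u=proj(w,E,S+M@np.array(p))[0];print(p,u.round(1))
g=cv2.cvtColor(im,cv2.COLOR_BGR2GRAY)
for r in(120,130,140,150,160,170,180,190,200,210,220): 
    q=np.nonzero(g[r,260:400]<45)[0]+260;print(r,(q[0],q[-1],len(q)) if len(q) else None)
cv2.imwrite("pics/w6.png",im)
E
```

```text
t 14.97 pos [423.6  17.6 200.4] rpy [ 3.140e+00 -3.000e-03  3.115e+00] F [-0.3  0.4 -0.4] w 41.5 q [-0.14  0.19  1.82  0.    1.14 -1.69]
shift mm [-1.9 -1.  75.4] turn [ 0.002 -0.003  0.005]
(-67.4, -68.5, 143) [320.2 255.7]
(-67.4, -92, 143) [320.2 228.2]
(-67.4, -115.5, 143) [320.2 199.2]
120 None
130 None
140 None
150 None
160 None
170 None
180 None
190 None
200 (np.int64(315), np.int64(328), 11)
210 (np.int64(314), np.int64(328), 8)
220 (np.int64(314), np.int64(328), 10)
```

The grip bar is centred at column 321, from 314 to 328, with its end at row ~197, all as predicted. I'll descend, grip, and compute the arc increments.

```bash
python3 -m crank '[[-0.001,-0.001,0.03,0,0,0],[0,0,0.035,0,0,0],[0,0,0.011,0,0,0],[0,0,0,0,0,0]]' 45 | head -2
python3 -m crank '[[0,0,0,0,0,0],[0,0,0,0,0,0],[0,0,0,0,0,0],[0,0,0,0,0,0]]' 0
python3 - <<'E'
import numpy as np
t=np.array([0,.1,.25,.4,.55,.7,.85,1.0,1.15,1.3,1.45,1.6,1.75,1.9,2.0,2.1,2.2,2.3,2.4,2.5,2.6,2.7])
f=t-np.radians(64);y=-75*np.sin(f);z=-75*np.cos(f)
for a,b,c in zip(t[1:],np.diff(y),np.diff(z)):print(round(a,2),"[0,%.4f,%.4f,0,0,0]"%(b/1e3,c/1e3))
E
```

```text
time: 15.52
tool_pos: [425.4, 16.4, 125.6]
time: 16.02
tool_pos: [426.4, 16.1, 126.8]
tcp_rot: [3.14, 0.002, 3.109]
contact_force: [-0.3, 0.0, 3.4]
grip_width: 13.0
finger_force: 30.0
0.1 [0,-0.0036,-0.0066,0,0,0]
0.25 [0,-0.0066,-0.0091,0,0,0]
0.4 [0,-0.0079,-0.0080,0,0,0]
0.55 [0,-0.0090,-0.0067,0,0,0]
0.7 [0,-0.0099,-0.0053,0,0,0]
0.85 [0,-0.0106,-0.0038,0,0,0]
1.0 [0,-0.0110,-0.0021,0,0,0]
1.15 [0,-0.0112,-0.0005,0,0,0]
1.3 [0,-0.0112,0.0012,0,0,0]
1.45 [0,-0.0109,0.0029,0,0,0]
1.6 [0,-0.0103,0.0045,0,0,0]
1.75 [0,-0.0095,0.0060,0,0,0]
1.9 [0,-0.0085,0.0073,0,0,0]
2.0 [0,-0.0050,0.0055,0,0,0]
2.1 [0,-0.0045,0.0060,0,0,0]
2.2 [0,-0.0038,0.0064,0,0,0]
2.3 [0,-0.0032,0.0068,0,0,0]
2.4 [0,-0.0025,0.0071,0,0,0]
2.5 [0,-0.0018,0.0073,0,0,0]
2.6 [0,-0.0010,0.0074,0,0,0]
2.7 [0,-0.0003,0.0075,0,0,0]
```

```bash
python3 -m crank '[[0,-0.0036,-0.0066,0,0,0],[0,-0.0066,-0.0091,0,0,0],[0,-0.0079,-0.008,0,0,0],[0,-0.009,-0.0067,0,0,0],[0,0,0,0,0,0]]'
python3 -m crank '[[0,-0.0099,-0.0053,0,0,0],[0,-0.0106,-0.0038,0,0,0],[0,-0.011,-0.0021,0,0,0],[0,0,0,0,0,0]]'
python3 to.py 425.3 16.7 125 3.11
```

```text
time: 16.65
tool_pos: [425.0, -10.6, 158.0]
tcp_rot: [3.139, 0.002, 3.108]
contact_force: [-3.5, 4.7, 11.1]
grip_width: 13.3
finger_force: 30.0
time: 17.15
tool_pos: [423.6, -42.8, 168.4]
tcp_rot: [3.14, 0.0, 3.108]
contact_force: [-3.6, -0.6, 6.9]
grip_width: 13.2
finger_force: 30.0
t 17.15 pos [423.6 -42.8 168.4] rpy [3.14  0.    3.108] F [-3.6 -0.6  6.9] w 13.2 q [-0.28  0.23  1.87  0.    1.05 -1.82]
shift mm [ 0.3 59.5 43.5] turn [ 0.001  0.    -0.002]
```

```bash
python3 -m crank '[[0,-0.0112,-0.0005,0,0,0],[0,-0.0112,0.0012,0,0,0],[0,-0.0109,0.0029,0,0,0],[0,-0.0103,0.0045,0,0,0],[0,0,0,0,0,0]]'
python3 -m crank '[[0,-0.0095,0.006,0,0,0],[0,-0.0085,0.0073,0,0,0],[0,-0.005,0.0055,0,0,0],[0,-0.0045,0.006,0,0,0],[0,0,0,0,0,0]]'
python3 -m crank '[[0,-0.0038,0.0064,0,0,0],[0,0,0,0,0,0],[0,-0.0032,0.0068,0,0,0],[0,0,0,0,0,0],[0,-0.0025,0.0071,0,0,0]]'
python3 -m crank '[[0,0,0,0,0,0],[0,-0.0018,0.0073,0,0,0],[0,0,0,0,0,0],[0,-0.001,0.0074,0,0,0],[0,0,0,0,0,0]]'
python3 to.py 425.3 16.7 125 3.11
```

```text
time: 17.77
tool_pos: [422.0, -86.1, 159.1]
tcp_rot: [3.14, -0.001, 3.108]
contact_force: [-0.9, -0.0, -6.1]
grip_width: 13.1
finger_force: 30.0
time: 18.4
tool_pos: [421.2, -112.6, 134.1]
tcp_rot: [3.139, -0.001, 3.109]
contact_force: [0.8, 4.0, -6.2]
grip_width: 13.1
finger_force: 30.0
time: 19.02
tool_pos: [420.9, -121.9, 114.6]
tcp_rot: [3.139, -0.0, 3.109]
contact_force: [-3.2, 7.5, 4.3]
grip_width: 12.9
finger_force: 30.0
time: 19.65
tool_pos: [420.8, -125.4, 99.5]
tcp_rot: [3.14, -0.0, 3.109]
contact_force: [-2.9, 2.7, -5.1]
grip_width: 13.4
finger_force: 30.0
t 19.65 pos [ 420.8 -125.4   99.5] rpy [ 3.14  -0.     3.109] F [-2.9  2.7 -5.1] w 13.4 q [-0.47  0.35  1.92  0.    0.87 -2.01]
shift mm [  0.2 142.2 -25.3] turn [ 0.002 -0.    -0.001]
```

```bash
python3 -m crank '[[0,0.0028,-0.0147,0,0,0],[0,0.0057,-0.0139,0,0,0],[0,0,0,0,0,0],[0,-0.0057,0.0139,0,0,0],[0,-0.0028,0.0147,0,0,0]]'|head -2
python3 -m crank '[[0,-0.0003,0.006,0,0,0],[0,0,0,0,0,0],[0,0,0,0,0,0],[0,0.0003,-0.006,0,0,0],[0,0.0028,-0.0147,0,0,0]]'|head -2
python3 -m crank '[[0,0.0057,-0.0139,0,0,0],[0,0,0,0,0,0],[0,-0.0057,0.0139,0,0,0],[0,-0.0028,0.0147,0,0,0],[0,0,0,0,0,0]]'
python3 - <<'E'
from plant import bot
from h import *
t=bot.capture("top");s=bot.capture("scene");w=bot.capture("wrist")
a=np.hstack([cv2.resize(t["color"][130:230,290:430],(392,280),interpolation=cv2.INTER_CUBIC),cv2.resize(s["color"][170:270,310:450],(392,280),interpolation=cv2.INTER_CUBIC)])
b=cv2.resize(w["color"][0:240],(784,294));cv2.imwrite("pics/w7.png",np.vstack([a,b]))
E
```

```text
time: 20.27
tool_pos: [421.4, -125.3, 100.4]
time: 20.9
tool_pos: [421.4, -122.1, 114.4]
time: 21.52
tool_pos: [421.8, -125.5, 99.9]
tcp_rot: [3.14, 0.002, 3.108]
contact_force: [1.2, 4.3, -4.4]
grip_width: 12.8
finger_force: 30.0
```

View pics/w7.png

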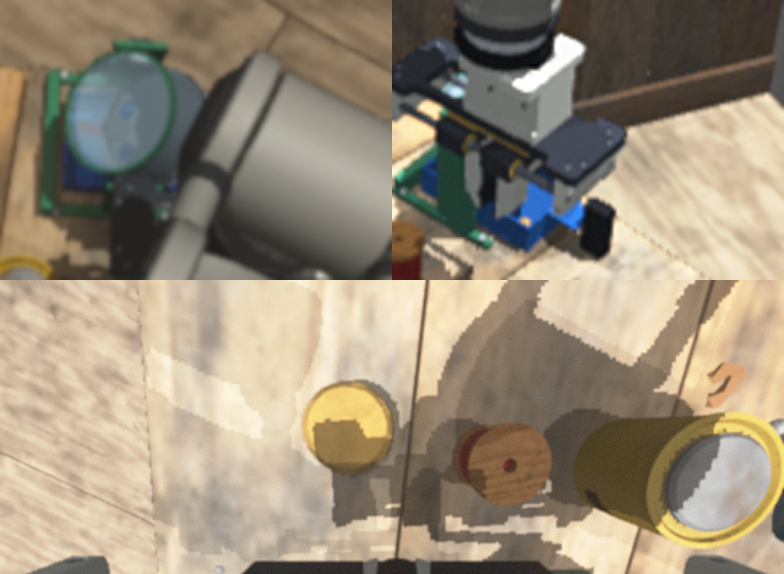

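The drum is over with its clear base up in the top view, and a brass spot is in the blue tray at about (525,220) in the scene panel. I'm out of picture views, so I'll check numerically from here. I'll rock it once more, then return upright.

```bash
python3 -m crank '[[0,0.0028,-0.0147,0,0,0],[0,0.0057,-0.0139,0,0,0],[0,-0.0057,0.0139,0,0,0],[0,-0.0028,0.0147,0,0,0],[0,-0.0003,0.0065,0,0,0]]'|head -2
python3 -m crank '[[0,0,0,0,0,0],[0,0.0003,-0.0065,0,0,0],[0,0.0028,-0.0147,0,0,0],[0,0.0057,-0.0139,0,0,0],[0,0,0,0,0,0]]'|head -2
python3 -m crank '[[0,-0.0057,0.0139,0,0,0],[0,-0.0028,0.0147,0,0,0],[0,-0.0003,0.0065,0,0,0],[0,0,0,0,0,0],[0,0.0003,-0.0065,0,0,0]]'
python3 - <<'E'
from plant import bot
from h import *
s=bot.capture("scene");pickle.dump(s,open("s_over.pkl","wb"))
E
python3 -m crank '[[0,0.001,-0.0074,0,0,0],[0,0.0043,-0.0144,0,0,0],[0,0.007,-0.0132,0,0,0],[0,0.0095,-0.0115,0,0,0],[0,0.0085,-0.0073,0,0,0]]'
python3 -m crank '[[0,0.0095,-0.006,0,0,0],[0,0.0103,-0.0045,0,0,0],[0,0.0109,-0.0029,0,0,0],[0,0.0112,-0.0012,0,0,0],[0,0.0112,0.0005,0,0,0]]'
python3 -m crank '[[0,0.011,0.0021,0,0,0],[0,0.0106,0.0038,0,0,0],[0,0.0099,0.0053,0,0,0],[0,0.009,0.0067,0,0,0],[0,0.0079,0.008,0,0,0]]'
python3 -m crank '[[0,0.0066,0.0091,0,0,0],[0,0.0036,0.0066,0,0,0],[0,0.001,0.0018,0,0,0],[0,0,0,0,0,0]]'
python3 to.py 425.3 16.7 125 3.11
```

```text
time: 22.3
tool_pos: [422.1, -126.1, 94.1]
time: 22.92
tool_pos: [422.1, -116.1, 129.6]
time: 23.55
tool_pos: [421.8, -125.6, 100.0]
tcp_rot: [3.14, 0.002, 3.108]
contact_force: [3.3, 5.9, -6.0]
grip_width: 13.2
finger_force: 30.0
time: 24.22
tool_pos: [422.7, -96.2, 154.7]
tcp_rot: [-3.14, 0.002, 3.109]
contact_force: [-0.4, -5.2, -3.4]
grip_width: 13.3
finger_force: 30.0
time: 24.85
tool_pos: [425.3, -43.8, 169.4]
tcp_rot: [-3.139, 0.005, 3.109]
contact_force: [1.9, -6.9, 0.4]
grip_width: 13.0
finger_force: 30.0
time: 25.48
tool_pos: [426.9, 4.7, 143.2]
tcp_rot: [-3.139, 0.005, 3.109]
contact_force: [0.5, -8.5, 1.9]
grip_width: 13.1
finger_force: 30.0
time: 25.98
tool_pos: [427.3, 15.9, 125.5]
tcp_rot: [-3.14, 0.004, 3.109]
contact_force: [1.9, -6.7, -2.0]
grip_width: 12.7
finger_force: 30.0
t 25.98 pos [427.3  15.9 125.5] rpy [-3.14   0.004  3.109] F [ 1.9 -6.7 -2. ] w 12.7 q [-0.14  0.29  1.93 -0.    0.92 -1.68]
shift mm [2.  0.7 0.5] turn [-0.002  0.004 -0.001]
```

```bash
python3 -m crank '[[0,0.0012,0.0025,0,0,0],[0,0,0,0,0,0]]'|head -4
python3 -m crank '[[0,0,0,0,0,0],[0,0,0,0,0,0],[0,0,0,0,0,0]]' 45
python3 -m crank '[[0,0,-0.035,0,0,0],[0,0,-0.04,0,0,0],[0,0,0,0,0,0.174],[0,0,0,0,0,0.174],[0,0,0,0,0,0.174]]'
python3 -m crank '[[0,0,0,0,0,0.174],[0,0,0,0,0,0.174],[0,0,0,0,0,0.174],[0,0,0,0,0,0.174],[0,0,0,0,0,0.174]]'|head -3
python3 -m crank '[[0,0,0,0,0,0.174],[-0.055,0.0252,0,0,0,0],[-0.055,0.0252,0,0,0,0],[-0.055,0.0252,0,0,0,0],[-0.055,0.0252,0,0,0,0]]'>/dev/null
python3 -m crank '[[0,0,0,0,0.125,0],[0,0,0,0,0.123,0],[0,0,0,0,0,0]]'|head -3
cat > brass.py <<'E'
from plant import bot
from h import *
import sys
o=bot.get_obs();w=bot.capture("wrist");s=bot.capture("scene");pickle.dump((o,w,s),open(sys.argv[1],"wb"))
E
python3 brass.py b1.pkl
python3 - <<'E'
from h import *
o,w,s=pickle.load(open("b1.pkl","rb"));s0=pickle.load(open("cams.pkl","rb"))["scene"];_,w5=pickle.load(open("w5.pkl","rb"))
print(o["tool_pos"].round(1),o["tcp_rot"].round(3))
def blobs(im,x0,x1,y0,y1,lab):
    h=cv2.cvtColor(im,cv2.COLOR_BGR2HSV)[y0:y1,x0:x1].astype(int)
    m=((h[...,0]>=10)&(h[...,0]<=32)&(h[...,1]>70)).astype(np.uint8)
    n,l,st,c=cv2.connectedComponentsWithStats(m)
    print(lab,[(round(c[i][0])+x0,round(c[i][1])+y0,int(st[i,4])) for i in range(1,n) if st[i,4]>=3])
blobs(s0["color"],325,372,200,228,"scene before drum");blobs(s["color"],325,372,200,228,"scene now drum")
blobs(s["color"],320,400,225,262,"scene now tray");blobs(s0["color"],320,400,225,262,"scene before same")
for n,q in(("w5 before",w5),("now",w)):blobs(q["color"],285,358,85,150,n)
E
```

```text
time: 26.22
tool_pos: [427.6, 16.2, 123.7]
tcp_rot: [-3.138, 0.005, 3.11]
contact_force: [-0.7, -12.2, 5.0]
time: 26.6
tool_pos: [426.1, 18.7, 122.2]
tcp_rot: [3.14, 0.001, 3.109]
contact_force: [0.6, 0.9, -1.4]
grip_width: 38.0
finger_force: 0.0
time: 27.22
tool_pos: [425.9, 18.6, 197.1]
tcp_rot: [3.14, 0.0, 2.581]
contact_force: [0.1, 0.4, 0.4]
grip_width: 41.1
finger_force: 0.0
time: 27.85
tool_pos: [425.9, 18.5, 196.9]
tcp_rot: [3.141, -0.001, 1.711]
time: 28.85
tool_pos: [520.2, -206.0, 195.7]
tcp_rot: [-3.141, -0.25, 1.54]
[ 520.2 -206.   195.7] [-3.141 -0.25   1.54 ]
scene before drum [(327, 205, 18), (371, 204, 17), (370, 217, 23), (325, 217, 7)]
scene now drum [(327, 205, 20), (371, 204, 17), (370, 216, 24), (325, 217, 7)]
scene now tray [(354, 236, 10), (349, 243, 5), (358, 249, 4), (389, 249, 4), (320, 255, 18), (372, 253, 6)]
scene before same [(369, 236, 33), (360, 241, 3), (375, 250, 83), (321, 254, 21), (364, 255, 4), (361, 260, 27)]
w5 before [(319, 99, 25)]
now [(320, 97, 25), (304, 137, 59), (340, 144, 43)]
```

Run:
```python
from h import *
o,w,s=pickle.load(open("b1.pkl","rb"));s0=pickle.load(open("cams.pkl","rb"))["scene"]
S=np.array([523.3,-53.6,0]);M=R.from_euler("z",-1.60).as_matrix()
def st(c,E,p,z=9):return (M.T@(back(c,E,[p],z)[0]-S)).round(0)
E=ext(w,o)
for p in((304,137),(340,144)):print("wrist",p,st(w,E,p)[:2])
for p in((354,236),(349,243),(358,249),(389,249),(372,253)):print("scene",p,st(s,ext(s),p)[:2], s["color"][p[1]-1:p[1]+2,p[0]-1:p[0]+2].reshape(-1,3).mean(0).round())
for n,c in(("before",s0),("now",s)):
    h=c["color"][208:226,338:368].astype(int);d=h[...,2]-h[...,0]
    print(n,"R-B in drum window: pixels >25:",[(int(x)+338,int(y)+208,int(d[y,x])) for y,x in zip(*np.nonzero(d>25))][:60])
h=s["color"].astype(int);d=h[...,2]-h[...,0]
# non-blue pixels on tray floor region visible in scene
P=[S+M@np.array([7+a,b,5.]) for a,b in((-55,-36),(58,-36),(58,36),(-55,36))];poly=proj(s,ext(s),P);print("tray floor poly",poly.round(0).tolist())
m=np.zeros(d.shape,np.uint8);cv2.fillPoly(m,[poly.astype(int)],1)
n,l,sx,c=cv2.connectedComponentsWithStats(((d>10)&(m>0)).astype(np.uint8));print([(c[i].round(1).tolist(),int(sx[i,4])) for i in range(1,n)])
```

```text
wrist (304, 137) [ 50. -24.]
wrist (340, 144) [59. 20.]
scene (354, 236) [17. 15.] [42. 81. 98.]
scene (349, 243) [ 24. -15.] [63. 78. 88.]
scene (358, 249) [ 55. -18.] [151. 159. 172.]
scene (389, 249) [114.  34.] [116. 142. 158.]
scene (372, 253) [90. -6.] [48. 58. 66.]
before R-B in drum window: pixels >25: [(364, 208, 59), (365, 208, 142), (366, 208, 156), (367, 208, 117), (364, 209, 37), (365, 209, 93), (366, 209, 123), (367, 209, 93), (364, 210, 30), (365, 210, 89), (366, 210, 126), (367, 210, 92), (364, 211, 36), (365, 211, 88), (366, 211, 126), (367, 211, 93), (364, 212, 48), (365, 212, 98), (366, 212, 122), (367, 212, 80), (364, 213, 49), (365, 213, 97), (366, 213, 119), (367, 213, 64), (364, 214, 57), (365, 214, 104), (366, 214, 108), (367, 214, 45), (364, 215, 48), (365, 215, 87), (366, 215, 63), (365, 216, 33), (367, 222, 29), (367, 223, 41), (367, 224, 44), (367, 225, 44)]
now R-B in drum window: pixels >25: [(364, 208, 59), (365, 208, 141), (366, 208, 157), (367, 208, 119), (364, 209, 36), (365, 209, 94), (366, 209, 127), (367, 209, 93), (364, 210, 29), (365, 210, 88), (366, 210, 128), (367, 210, 94), (364, 211, 37), (365, 211, 91), (366, 211, 125), (367, 211, 93), (364, 212, 46), (365, 212, 94), (366, 212, 122), (367, 212, 80), (364, 213, 50), (365, 213, 96), (366, 213, 118), (367, 213, 66), (364, 214, 62), (365, 214, 103), (366, 214, 109), (367, 214, 45), (364, 215, 55), (365, 215, 89), (366, 215, 63), (365, 216, 32), (367, 222, 28), (367, 223, 42), (367, 224, 44), (367, 225, 44)]
tray floor poly [[322.0, 236.0], [357.0, 256.0], [373.0, 241.0], [339.0, 223.0]]
[([354.2, 236.2], 11), ([349.4, 243.3], 7), ([357.3, 248.7], 6)]
```

Scene and wrist images together suggest four distinct balls, at stand (50,-24), (59,20), (17,15) and (24,-15). I'll confirm from a lower viewpoint that sees under the drum.

```bash
python3 -m crank '[[0,0,0,0,0.12,0],[0,0,0,0,0.12,0],[0,0,0,0,0.11,0],[-0.053,0,0.0243,0,0,0],[-0.053,0,0.0243,0,0,0]]' | head -4
python3 -m crank '[[0,0,0,0,0,0]]' >/dev/null; python3 brass.py b2.pkl
python3 - <<'E'
from h import *
o,w,s=pickle.load(open("b2.pkl","rb"))
S=np.array([523.3,-53.6,0]);M=R.from_euler("z",-1.60).as_matrix();E=ext(w,o)
print(o["tool_pos"].round(1),o["tcp_rot"].round(3))
P=[S+M@np.array([7+a,b,5.]) for a,b in((-40,-37),(59,-37),(59,37),(-40,37))];poly=proj(w,E,P);print(poly.round(0).tolist())
for p in((50,-24),(59,20),(17,15),(24,-15)):print(p,proj(w,E,S+M@np.array([*p,9.]))[0].round(0))
h=w["color"].astype(int);d=h[...,2]-h[...,0]
m=np.zeros(d.shape,np.uint8);cv2.fillPoly(m,[poly.astype(int)],1)
n,l,sx,c=cv2.connectedComponentsWithStats(((d>10)&(m>0)).astype(np.uint8))
for i in range(1,n):
  if sx[i,4]>8:print("blob",c[i].round(1),sx[i].tolist(),"stand",(M.T@(back(w,E,[c[i]],9)[0]-S)).round(0)[:2],h[l==i].mean(0).round())
h=s["color"][170:260,310:380].astype(int);d=h[...,2]-h[...,0]
n,l,sx,c=cv2.connectedComponentsWithStats((d>10).astype(np.uint8));print([((c[i]+[310,170]).round(0).tolist(),int(sx[i,4])) for i in range(1,n) if 3<sx[i,4]<60])
E
```

```text
time: 29.58
tool_pos: [519.7, -264.2, 96.3]
tcp_rot: [3.14, -0.596, 1.546]
contact_force: [0.4, 0.7, 0.7]
[ 517.6 -263.5   92.9] [-3.135 -0.603  1.539]
[[292.0, 50.0], [289.0, 124.0], [361.0, 123.0], [357.0, 49.0]]
(50, -24) [302. 108.]
(59, 20) [344. 115.]
(17, 15) [339.  82.]
(24, -15) [311.  88.]
blob [338.5  80.7] [334, 76, 10, 11, 90] stand [15. 15.] [48. 69. 81.]
blob [306.   87.1] [301, 82, 11, 11, 92] stand [ 23. -20.] [45. 65. 76.]
blob [302.9 106. ] [298, 103, 11, 6, 51] stand [ 47. -23.] [ 94. 145. 173.]
[([354.0, 236.0], 11), ([321.0, 239.0], 22), ([349.0, 243.0], 7), ([357.0, 248.0], 5)]
```

```bash
python3 -m crank '[[0.053,0,-0.0243,0,0,0],[0.053,0,-0.0243,0,0,0],[0,0,0,0,-0.12,0],[0,0,0,0,-0.12,0],[0,0,0,0,-0.11,0]]' | head -4
python3 -m crank '[[0,0,-0.05,0,0,0],[0,0,-0.05,0,-0.12,0],[0,0,0,0,-0.13,0],[0,0,0,0,0,0]]' | head -4
python3 brass.py b3.pkl
python3 - <<'E'
from h import *
from plant import bot
S=np.array([523.3,-53.6,0]);M=R.from_euler("z",-1.60).as_matrix()
for f in("b1.pkl","b3.pkl"):
  o,w,s=pickle.load(open(f,"rb"));E=ext(w,o)
  print(f,o["tool_pos"].round(1))
  u=proj(w,E,[S+M@np.array([*p,9.]) for p in((50,-24),(59,20))]).round(0);print(u.tolist())
  h=w["color"].astype(int);d=h[...,2]-h[...,0]
  P=[S+M@np.array([7+a,b,5.]) for a,b in((30,-40),(60,-40),(60,40),(30,40))];m=np.zeros(d.shape,np.uint8);cv2.fillPoly(m,[proj(w,E,P).astype(int)],1)
  n,l,sx,c=cv2.connectedComponentsWithStats(((d>10)&(m>0)).astype(np.uint8))
  for i in range(1,n):
    if sx[i,4]>4:print("blob",c[i].round(1),sx[i,2:].tolist(),"stand",(M.T@(back(w,E,[c[i]],9)[0]-S)).round(0)[:2],h[l==i].mean(0).round())
E
```

```text
time: 30.42
tool_pos: [521.5, -203.0, 200.6]
tcp_rot: [3.135, -0.242, 1.546]
contact_force: [-1.0, 0.8, -0.9]
time: 30.92
tool_pos: [520.3, -225.8, 297.5]
tcp_rot: [3.135, 0.003, 1.547]
contact_force: [-0.1, 0.6, -0.2]
b1.pkl [ 520.2 -206.   195.7]
[[304.0, 137.0], [340.0, 144.0]]
blob [304.6 137.2] [10, 9, 66] stand [ 51. -23.] [ 95. 149. 178.]
blob [340.4 144. ] [10, 7, 56] stand [59. 21.] [100. 154. 183.]
b3.pkl [ 520.3 -225.8  297.5]
[[305.0, 84.0], [336.0, 91.0]]
blob [320.9  75.8] [11, 5, 46] stand [39. -2.] [ 64.  64. 119.]
blob [306.   84.2] [7, 8, 47] stand [ 50. -23.] [ 66.  90. 104.]
blob [336.5  91.3] [8, 7, 47] stand [60. 21.] [ 84. 125. 148.]
```

All four balls are confirmed in the tray. The fourth, at (60,21), shows in two views and is ball-sized. The lever went back to its starting pose and the arm is clear of everything.

```bash
python3 -m crank '[[0,0,0,0,0,0],[0,0,0,0,0,0]]' | head -1; python3 -c "
from plant import bot
print(bot.close_job())"
```

```text
time: 31.28
the job is handed in; nothing more can be done
None
```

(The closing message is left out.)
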